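# Turn a cup onto the leak-test pad and set the valve

### The job

Leak-test the octagonal aluminium cup that stands mouth-up: turn it over and set it mouth-down on the round rubber pad of the test station, its whole rim on the pad, without dropping it. Then, with the cup released, swing the station's valve lever to its middle mark, so that it stands upright, and let go. Leave the other cup, which is already mouth-down on the bench, where it is.

Things in the scene. Friction and masses are not known exactly. Their poses are not given: they have to be found in the camera images.
- cup: the cup to test: plain aluminium, octagonal (56 mm across flats, 61 across corners), 60 mm high, walls 5 mm, bottom 6 mm, 0.17 kg; starts on the bench mouth-up. Origin: centre of the outer face of its closed bottom; +z runs from bottom to mouth (must end pointing down); x and y are square to flats (flats every 45 degrees). Lies stably on a flat, axis then 28 mm above the bench
- cup_rim (a point): centre of the cup's mouth, in the plane of the rim, 60 mm along the cup's +z from its origin
- cup_done: an identical cup, already tested, standing mouth-down on the bench; origin: centre of its mouth on the bench, +z up. To be left alone
- station: the fixed leak-test station: grey base plate 125 x 300 x 12 mm (local x, y, z) on the bench, origin at the centre of its underside, z up. Pad centre at local y = +80 mm; valve at local y = -95 mm: aluminium block 44 x 40 mm, up to 52 mm high, with the lever and a dark disc (top 96 mm). A thin copper pipe lies between them
- pad_top (a point): centre of the flat top of the round black rubber pad, 90 mm in diameter, 20 mm above the bench, 8 mm above the base plate
- valve_lever (a joint): valve lever angle, rad: 0 = leaning 0.7 rad from upright toward local -x of the station (the robot's side), 0.7 = upright, at the middle of the three white marks on the dark quadrant disc beside it, 1.4 = leaning 0.7 rad the other way. Stiff: it stays where it is left (about 2 N at the knob)
- lever_hinge (a point): point on the hinge axis (parallel to the station's y), 60 mm above the bench; the lever turns about it
- lever_tip (a point): centre of the lever's black ball knob, 24 mm in diameter, 78 mm from the hinge axis, 5 mm along station +y from lever_hinge; 138 mm above the bench when upright
There are look-alikes about, which are no part of the job. Leave any green, pink or yellow look-alike of the cup alone.

How it is judged (in metres and radians):
On the way, in this order (a step that is already met when the one before it is completed fails the run):
1. the cup stands mouth-down with its whole rim on the pad, released and at rest (angle between cup's own z axis and vertical above 3.06 rad and horizontal distance between cup_rim and pad_top below 0.015 m and z of cup_rim in the frame of station below 0.024 m and linear speed of cup below 0.02 m/s and contact force between the fingers and cup below 0.1 N), for 0.2 s.
2. with the cup in place, the valve lever is at its middle mark (value of joint valve_lever between 0.58 and 0.82 rad and angle between cup's own z axis and vertical above 3.06 rad and horizontal distance between cup_rim and pad_top below 0.015 m and z of cup_rim in the frame of station below 0.024 m), for 0.2 s.
At the end, for the whole second after the job is handed in: the cup rests released on the pad, mouth-down (within 0.08 rad), the centre of its mouth within 15 mm of the pad's centre and the rim down on the pad (within 4 mm); the lever stands still within 0.12 rad of upright (joint 0.58 to 0.82); the other cup is within 15 mm of where it stood (all of step 2 and linear speed of cup below 0.02 m/s and contact force between the fingers and cup below 0.1 N and velocity of joint valve_lever between -0.05 and 0.05 rad/s and distance of cup_done from where it was at the start of the episode below 0.015 m); the robot touches nothing.
It fails at once if the cup is dropped (falls faster than 0.7 m/s while not held) (linear speed of cup above 0.7 m/s and contact force between the fingers and cup below 0.1 N).
It fails at once if the other cup is displaced by more than 15 mm (distance of cup_done from where it was at the start of the episode above 0.015 m).
It also fails if it takes over 72 s, if anything falls off the work surface, if the arm or the gripper's body presses on something with over 40 N, if the wrist force passes 120 N, or if a joint passes its speed limit or range.

### The arm

A 7-joint arm with a two-finger parallel gripper is mounted at the origin on a cart in front of the work surface, level with it; the furniture and walls round the work are solid. World frame = base frame: x ahead of the robot, y to its left, z up, the work surface at z = 0. Lengths are in mm, angles in degrees, forces in N, time in s.
With the tool pointing down it reaches from about 350 to 900 mm from the base axis. Payload 19.9 kg.
Tool frame: the origin (TCP) lies at the very end of the fingers, on their centre line; the grasp point (between the pads) lies 19 mm behind it; z points along the fingers, y is the line along which they close (so a half turn about z gives the same grasp; the last joint's range is limited). The gripper opens to 85 mm and grips with 20 to 120 N. Pads are 22 mm wide; open, the fingers measure 114 mm over their backs; the gripper's body (76 mm by 85 mm) begins 54 mm behind the grasp point. The pads swing forward as they close: fully open they stand 13 mm farther back than shut.
Start: joints at [66.434, 23.915, -0.59, 92.452, 0.269, 63.638, -3.037], TCP at [225.887, -582.732, 231.26] pointing down, gripper open.
Joint ranges: [-161.28, 161.28], [-22.2, 115.67], [-73.04, 71.86], [3.21, 147.25], [-68.34, 248.33], [10.77, 114.83], [-161.83, 161.83]. Speed limits (degrees/s): [108.29, 108.29, 136.94, 136.94, 172.46, 172.46, 172.46].

### API

Orientations are given as a 3x3 rotation matrix whose columns are the frame's x, y, z axes.
In Python, from workcell import robot gives the robot as it stands.
- The arm moves only by the tool servo_tool, never from a script. Its argument "motion" is a list of rows, each a list of 7 numbers: the shift along the tool's x, y, z in cm, then the turn, a rotation vector about the tool's x, y, z in rad, then the opening, from 0 (shut) to 1 (fully open). A call has 1 to 12 rows; each row shifts and turns the commanded pose from where the row before left it, along the tool's axes as they then stand; what a row does not reach is not made up. A row lasts 1/10 s, in which the tool goes at most 50 mm and 8.59 degrees, less where a joint would pass 70% of its speed; a pose out of reach is approached as far as the arm can. A call is refused whole if a number of a shift passes 5 or a number of a turn 0.15, either way. A call with a gripper value outside its range is refused whole. The fingers move at their own pace and stop on an object; the grip force is fixed at half the most. Time passes only in rows, so rows that do not move let the fingers close. It gives the time, the measured TCP pose, the force, the opening and the grip force at its end, in the units of the state.
- robot.sense(): the state, without advancing time (a new reading comes with each control period).
- robot.grab_frame(name): name is "scene" or "top" or "wrist"; returns a dict with "pixels" (420x560x3 uint8, red, green, blue), "camera_matrix" (3x3 intrinsics, pixels), "dist" ([k1, k2, p1, p2, k3] as OpenCV has them; the pictures are not rectified), "R" (3x3) and "t" (3): a world point X has camera coordinates R X + t; the wrist camera has in their place "hand_eye" (4x4, takes a point from camera to tool coordinates, whose origin is the TCP and whose axes are the flange's). Camera axes: x right, y down, z forward; pixel columns grow to the right and rows downward; lengths in mm; the calibration is good to about 2 mm. A picture is of the moment at which its call begins: read the wrist's pose just before it. There is no depth.
- robot.finish_job(): hands the job in; it is judged then, once.
Trained networks look in a picture, given as the dict that the camera call returned (one of the last four; its "shot" number tells which), for a name from the list of things; names that differ only in an ending like _2 or _b are one class to them, and where a whole thing is asked for, a point or a joint stands for the part that bears it (a point fixed in the world has none). Each returns a list of dicts, best first, with "conf" (0 to 1); they miss things now and then, are a little off and sometimes report something else, mostly with a low value. They report only what shows in the picture. A call takes as long as a camera call. They do not tell look-alikes from the thing itself.
- robot.search_frame(picture, label): "xyz" ([x, y, z] in mm, in world coordinates, good to about 4 mm: the middle of the surface that is visible of it).
- robot.landmark_of(picture, label): "xyz" ([x, y, z] in mm, in world coordinates, good to about 4 mm: a listed point, or the origin of a listed thing).
The state is a dict: "t": time; "joints": joint angles; "joint_velocities": joint speeds; "joint_efforts": joint torques, N m; "tcp_pos": TCP position; "tcp_rot": TCP orientation; "wrist_force": force on the tool from outside, world axes, zero at the start; "torque": the same for the moment, N m; "opening": opening from 0.0 (shut) to 1.0 (fully open); "gripper_force": force on a finger pad.
Only numpy, scipy, OpenCV 4.12 (cv2) and the standard library are available. Lean on these libraries where they do the work, as an engineer would, in place of code of your own. Each camera call takes 0.05 s, during which the arm holds its last target. There are 200 camera calls.

## Working session

There is one attempt and no reset: what is moved stays moved. The work goes in short steps, Python scripts to look and compute and a tool call to move; the robot and the scene stay as the last step left them, time stands still between calls to the robot, and variables do not carry over. Pictures are saved under pics/ and viewed, at most 10 in all, crops included, and the job is handed in when it is done.

Besides the shell and the picture viewer there is one more tool, called after "Emit:" as name([rows], argument=value, ...), one row to a line, values as JSON. servo_tool: Moves the arm, as the interface text tells. Its arguments: {"type":"object","properties":{"motion":{"type":"array"}},"required":["motion"]}

```bash
mkdir -p pics; cat > h.py <<'E'
import numpy as np, cv2
from workcell import robot
def save(n,f): cv2.imwrite(f'pics/{n}.png',cv2.cvtColor(f['pixels'],cv2.COLOR_RGB2BGR))
def proj(f,X):
    p,_=cv2.projectPoints(np.array(X,float).reshape(-1,3),cv2.Rodrigues(np.array(f['R']))[0],np.array(f['t'],float),np.array(f['camera_matrix']),np.array(f['dist']));return p.reshape(-1,2)
def ray(f,uv,z):
    "world point at height z seen at pixel uv"
    R=np.array(f['R']);t=np.array(f['t'],float).ravel()
    n=cv2.undistortPoints(np.array([[uv]],float),np.array(f['camera_matrix']),np.array(f['dist']))[0,0]
    d=R.T@np.r_[n,1];c=-R.T@t
    return c+d*(z-c[2])/d[2]
E
python3 - <<'E'
from h import *
np.set_printoptions(precision=1,suppress=True)
ims=[]
for n in ('scene','top'):
    f=robot.grab_frame(n); ims.append(f['pixels'])
    save(n+'0',f)
    print(n,'campos',-np.array(f['R']).T@np.array(f['t']).ravel())
    for l in ('cup','cup_rim','cup_done','station','pad_top','lever_hinge','lever_tip'):
        for d in robot.landmark_of(f,l): print(l,np.array(d['xyz']),round(d['conf'],2),proj(f,d['xyz'])[0])
s=robot.sense();print(s['t'],np.array(s['tcp_pos']),np.array(s['tcp_rot']))
E
```

```text
scene campos [-202.6  702.3 1002.7]
cup [471.9 307.8  -4.8] 0.87 [219.5 283.7]
cup [365.3 122.2  -1.8] 0.81 [296.7 269.2]
cup [372.6 231.7  -1.5] 0.73 [265.1 289.5]
cup [619.4 264.7   5.5] 0.69 [200.2 243.1]
cup [455.2 481.4   2. ] 0.67 [167.4 324.2]
cup_rim [368.  230.7  57. ] 0.95 [266.  276.6]
cup_rim [370.1 116.5  58.5] 0.89 [297.5 252.8]
cup_rim [454.7 479.7  59.9] 0.81 [164.  310.6]
cup_rim [474.3 312.   58.4] 0.65 [215.4 269.2]
cup_rim [615.3 270.9  62.9] 0.63 [196.7 231.2]
cup_done [522.   27.9   1.9] 0.93 [283.2 222. ]
station [ 525.1 -213.7    2. ] 0.56 [336.4 186. ]
pad_top [ 537.5 -133.4   22.3] 0.88 [317.  190.5]
lever_hinge [ 513.7 -307.1   62.9] 0.83 [359.7 161. ]
lever_hinge [ 534.8 -131.8   19.5] 0.21 [317.2 191.8]
lever_tip [ 483.8 -298.1  134.7] 0.68 [367.8 148.4]
lever_tip [ 514.7 -307.2   64.5] 0.16 [359.6 160.5]
top campos [ 335.5   55.4 1436.2]
cup [616.2 268.7  -2.1] 0.87 [221.3 177.5]
cup [472.4 309.6   0.5] 0.63 [207.7 222.6]
cup [370.5 229.9   0.6] 0.63 [232.9 255.1]
cup [367.4 116.5   2.3] 0.55 [269.4 255.8]
cup_rim [455.6 477.3  59.9] 0.94 [148.5 226.8]
cup_rim [362.6 117.9  62. ] 0.85 [268. 257.]
cup_rim [473.5 304.5  57.8] 0.74 [206.  220.4]
cup_rim [369.1 233.9  62.6] 0.73 [229.  255.1]
cup_rim [613.1 266.   61. ] 0.69 [219.1 174.5]
cup_done [528.3  29.9   3. ] 0.7 [296.8 204. ]
cup_done [474.6 307.8   0.9] 0.15 [208.2 221.9]
station [ 524.8 -212.1    0.8] 0.89 [374.  204.6]
lever_hinge [ 512.7 -307.2   60.9] 0.75 [409.4 205.6]
lever_tip [ 480.4 -296.4  131.4] 0.44 [412.5 213.7]
0.8 [ 225.9 -582.7  231.3] [[ 0.9  0.4 -0. ]
 [ 0.4 -0.9 -0. ]
 [-0.   0.  -1. ]]
```

View pics/scene0.png

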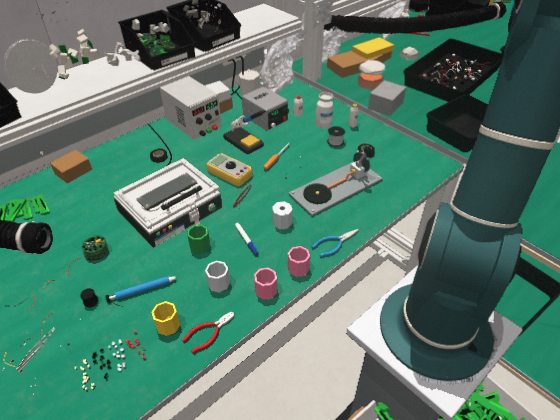

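View pics/top0.png

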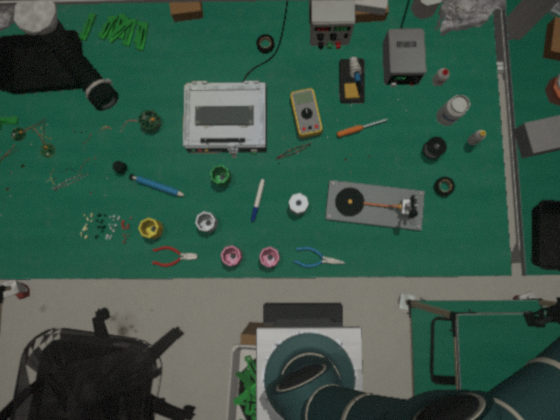

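Candidates in the scene view are: plain aluminium, mouth-up, at (217,277); pink at (266,284) and (298,261); green at (199,239); yellow at (165,319); and the aluminium cup that is already mouth-down at (283,215). By the description I choose (217,277), and I'll check it in a crop.

```bash
python3 - <<'E'
import cv2
a=cv2.imread('pics/scene0.png')[245:305,180:255]
b=cv2.imread('pics/top0.png')[192:252,170:245]
cv2.imwrite('pics/c1.png',cv2.resize(cv2.hconcat([a,b]),None,fx=5,fy=5,interpolation=cv2.INTER_CUBIC))
E
```

```text
(no output)
```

View pics/c1.png

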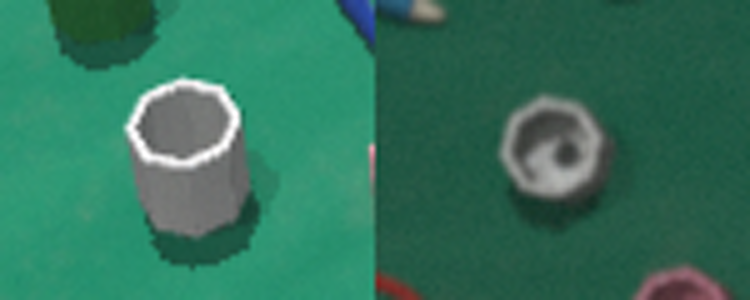

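Emit:
servo_tool([
  [0, 0, -5, 0, 0, 0, 1],
  [5, 0, 0, 0, 0, -0.08, 1],
  [5, 0, 0, 0, 0, -0.08, 1],
  [5, 0, 0, 0, 0, -0.08, 1],
  [5, 0, 0, 0, 0, -0.08, 1],
  [5, 0, 0, 0, 0, -0.08, 1],
  [5, 0, 0, 0, 0, -0.08, 1],
  [5, 0, 0, 0, 0, -0.08, 1],
  [5, 0, 0, 0, 0, -0.08, 1],
  [5, 0, 0, 0, 0, -0.08, 1],
  [5, 0, 0, 0, 0, -0.08, 1],
  [5, 0, 0, 0, 0, -0.08, 1],
])

```text
t: 2.0
tcp_pos: [609.1, -210.3, 281.2]
tcp_rot: [[0.313, 0.95, 0.0], [0.95, -0.313, 0.0], [0.0, 0.0, -1.0]]
wrist_force: [0.6, -0.6, 0.7]
opening: 1.001
gripper_force: 0.0
```

The crop shows a plain grey octagonal cup, mouth-up, at scene (217,277), so that is the right one. I'm above the station now, so I'll take a wrist picture here on the way.

```bash
cat >> h.py <<'E'
def wrist():
    s=robot.sense(); f=robot.grab_frame('wrist')
    H=np.array(f['hand_eye']);R=np.array(s['tcp_rot']);p=np.array(s['tcp_pos'],float)
    Rc=R@H[:3,:3];c=R@H[:3,3]+p
    f['R']=Rc.T;f['t']=-Rc.T@c
    return s,f
def lms(f,ls,cmin=.4):
    for l in ls:
        for d in robot.landmark_of(f,l):
            if d['conf']>cmin: print(l,np.array(d['xyz']),round(d['conf'],2),proj(f,d['xyz'])[0])
np.set_printoptions(precision=2,suppress=True)
E
python3 - <<'E'
from h import *
s,f=wrist(); save('w1',f); print(np.array(f['hand_eye']))
lms(f,('cup_done','station','pad_top','lever_hinge','lever_tip'),.1)
E
```

```text
[[  -0.     -0.96   -0.28   70.46]
 [   1.     -0.     -0.     -1.12]
 [   0.     -0.28    0.96 -144.46]
 [   0.      0.      0.      1.  ]]
cup_done [522.   30.5  -0. ] 0.82 [148.7    0.16]
station [ 528.  -206.5   -4. ] 0.97 [224.23 182.92]
pad_top [ 534.6 -135.1   18.3] 0.85 [205.66 131.59]
lever_hinge [ 514.7 -305.7   53.9] 0.68 [234.81 267.95]
lever_tip [ 480.4 -296.1  131.6] 0.63 [191.13 303.35]
```

View pics/w1.png

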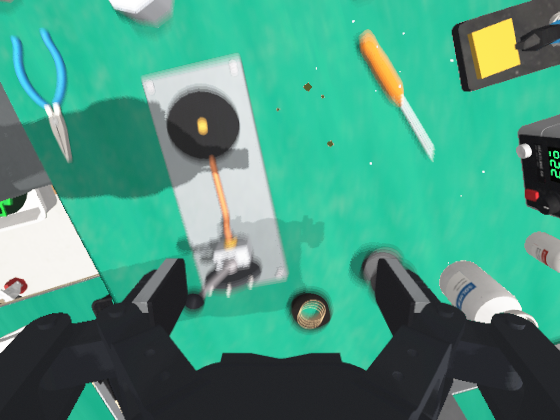

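Emit:
servo_tool([
  [5, 0, 0, 0, 0, -0.08, 1],
  [5, 0, 0, 0, 0, -0.08, 1],
  [5, 0, 0, 0, 0, -0.08, 1],
  [5, 0, 0, 0, 0, -0.08, 1],
  [5, 0, 0, 0, 0, -0.08, 1],
  [5, 0, 0, 0, 0, -0.08, 1],
  [5, 0, 0, 0, 0, -0.08, 1],
  [5, 0, 0, 0, 0, -0.08, 1],
  [5, 0, 0, 0, 0, -0.08, 1],
  [5, 0, 0, 0, 0, -0.08, 1],
  [5, 0, 0, 0, 0, -0.08, 1],
])

```text
t: 3.4
tcp_pos: [566.3, 319.1, 281.2]
tcp_rot: [[-0.531, 0.848, 0.0], [0.848, 0.531, -0.0], [-0.0, -0.0, -1.0]]
wrist_force: [1.4, -0.3, -0.4]
opening: 1.005
gripper_force: 0.0
```

The picture shows the pad centred at (203,125) and the knob at (193,302). Next I'll measure the cup from here.

```bash
python3 - <<'E'
from h import *
f1=cv2.imread('pics/w1.png')
s,f=wrist(); save('w2',f)
lms(f,('cup','cup_rim'),.1)
E
```

```text
cup [469.8 308.1  -0. ] 0.85 [214.16 136.41]
cup [618.4 267.3  -1.6] 0.75 [293.41 218.81]
cup [453.1 478.   -2.6] 0.7 [271.8    6.29]
cup [372.1 227.1  -1.6] 0.68 [121.26 149.82]
cup_rim [361.3 116.5  58.2] 0.8 [ 55.   227.26]
cup_rim [616.1 270.   58.2] 0.66 [294.84 231.68]
cup_rim [369.5 230.2  62. ] 0.62 [ 94.05 152.62]
cup_rim [469.6 306.3  62.5] 0.57 [202.05 141.71]
```

View pics/w2.png

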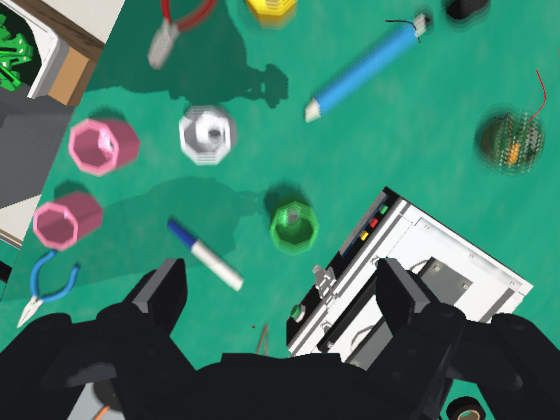

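Cup at (202,138) in the wrist view. I'll fit the octagon for its position and yaw.

```bash
cat >> h.py <<'E'
def octfit(f,x0,y0,z):
    g=cv2.GaussianBlur(cv2.cvtColor(f['pixels'],cv2.COLOR_RGB2GRAY),(3,3),0).astype(np.float32)
    mag=cv2.magnitude(cv2.Sobel(g,cv2.CV_32F,1,0),cv2.Sobel(g,cv2.CV_32F,0,1))
    def pts(cx,cy,a,ap):
        c=np.array([[ap/np.cos(np.pi/8)*np.cos(a+np.pi/8+k*np.pi/4),ap/np.cos(np.pi/8)*np.sin(a+np.pi/8+k*np.pi/4)] for k in range(9)])
        q=np.concatenate([c[i]+(c[i+1]-c[i])*t for i in range(8) for t in [np.linspace(0,1,8,endpoint=False)[:,None]]])+[cx,cy]
        return np.c_[q,np.full(len(q),z)]
    best=[]
    for a in np.radians(np.arange(0,45,3)):
        for dx in range(-10,11,2):
            for dy in range(-10,11,2):
                P=proj(f,np.r_[pts(x0+dx,y0+dy,a,28),pts(x0+dx,y0+dy,a,23)]).astype(np.float32)
                v=cv2.remap(mag,P[None,:,0].copy(),P[None,:,1].copy(),1).mean()
                best.append((v,np.degrees(a),x0+dx,y0+dy))
    best.sort(reverse=True);return best
E
python3 - <<'E'
from h import *
s,f=wrist()
b=octfit(f,470,307,60)
for r in b[:12]: print(np.array(r))
R=np.array(s['tcp_rot']);
print('yaw tool y',np.degrees(np.arctan2(R[1,1],R[0,1])))
E
```

```text
[269.43  33.   472.   309.  ]
[266.6  30.  472.  309. ]
[263.83  36.   472.   309.  ]
[255.4  27.  472.  309. ]
[252.05  39.   472.   309.  ]
[243.27  24.   472.   309.  ]
[240.63  42.   472.   309.  ]
[239.82  33.   470.   309.  ]
[236.6  30.  470.  309. ]
[235.59  36.   470.   309.  ]
[230.64  21.   472.   309.  ]
[230.34  27.   470.   309.  ]
yaw tool y 32.2538276451843
```

Emit:
servo_tool([
  [0, -2, 0, 0, 0.15, 0, 1],
  [0, -2, 0, 0, 0.15, 0, 1],
  [0, -2, 0, 0, 0.15, 0, 1],
  [0, -2, 0, 0, 0.15, 0, 1],
  [0, -0.5, 0, 0, 0.15, 0, 1],
  [0, 0, 0, 0, 0.035, 0, 1],
  [-3.5, 0, 3, 0, 0, 0, 1],
  [-3.5, 0, 3, 0, 0, 0, 1],
  [-3.5, 0, 3, 0, 0, 0, 1],
  [-3.5, 0, 3, 0, 0, 0, 1],
  [0, 0, 0, 0, 0, 0, 1],
])

```text
t: 4.7
tcp_pos: [500.4, 259.8, 92.6]
tcp_rot: [[-0.37, 0.849, -0.379], [0.602, 0.529, 0.598], [0.708, -0.007, -0.707]]
wrist_force: [-0.7, -0.3, 1.0]
opening: 1.002
gripper_force: 0.0
```

```bash
cat >> h.py <<'E'
def delta(G,off=19):
    "tool-frame shift (cm) bringing the point off mm behind the TCP to G"
    s=robot.sense();R=np.array(s['tcp_rot']);p=np.array(s['tcp_pos'])
    g=p-off*R[:,2]; print('t',s['t'],'tcp',p,'grasp',g,'joints',np.array(s['joints']));print(R)
    print('shift cm',R.T@(np.array(G)-g)/10)
E
python3 -c "
from h import *
delta((472,309,32))
s,f=wrist(); save('w3',f)
for r in octfit(f,472,309,60)[:5]: print(np.array(r))
"
```

```text
t 4.7 tcp [500.39 259.76  92.64] grasp [507.58 248.4  106.06] joints [ 22.14  49.26 -45.15  99.39 -12.18  56.98  24.2 ]
[[-0.37  0.85 -0.38]
 [ 0.6   0.53  0.6 ]
 [ 0.71 -0.01 -0.71]]
shift cm [-0.28  0.24 10.2 ]
[219.03  33.   470.   311.  ]
[212.03  30.   470.   311.  ]
[210.69  36.   470.   311.  ]
[196.11  27.   470.   311.  ]
[192.85  39.   470.   311.  ]
```

Emit:
servo_tool([
  [0, 0.2, 3, 0, 0, 0, 1],
  [-0.2, 0, 3, 0, 0, 0, 1],
  [0, 0, 2.5, 0, 0, 0, 1],
  [-0.1, 0, 1.7, 0, 0, 0, 1],
  [0, 0, 0, 0, 0, 0, 1],
  [0, 0, 0, 0, 0, 0, 0],
  [0, 0, 0, 0, 0, 0, 0],
  [0, 0, 0, 0, 0, 0, 0],
  [0, 0, 0, 0, 0, 0, 0],
  [0, 0, 0, 0, 0, 0, 0],
])

```text
t: 5.75
tcp_pos: [467.9, 321.6, 24.8]
tcp_rot: [[-0.375, 0.849, -0.373], [0.6, 0.529, 0.6], [0.706, 0.002, -0.708]]
wrist_force: [1.2, -5.7, 12.9]
opening: 0.647
gripper_force: 61.7
```

```bash
python3 -c "
from h import *
delta((471,310,32))
s=robot.sense();print(s['opening'],s['gripper_force'])
s,f=wrist(); save('w4',f)
"
```

```text
t 5.75 tcp [467.88 321.59  24.85] grasp [474.97 310.19  38.3 ] joints [ 16.22  54.68 -44.34 102.7  -11.78  45.81  23.77]
[[-0.38  0.85 -0.37]
 [ 0.6   0.53  0.6 ]
 [ 0.71  0.   -0.71]]
shift cm [-0.31 -0.35  0.58]
0.6473782546322452 61.67666128330329
```

View pics/w4.png

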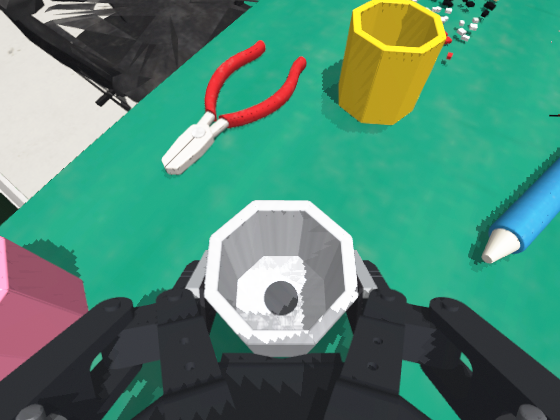

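The cup is gripped (opening 0.647), flats aligned with the pads. I'll lift it and start the first quarter turn.

Emit:
servo_tool([
  [1.5, 0, -1.5, 0, 0, 0, 0],
  [2, 0, -2, 0, 0, 0, 0],
  [2, 0, -2, 0, 0, 0, 0],
  [1.5, 0, -1.5, 0, -0.05, 0, 0],
  [0, 0, 0, 0, -0.1, 0, 0],
  [0, 0, 0, 0, -0.12, 0, 0],
  [0, 0, 0, 0, -0.12, 0, 0],
  [0, 0, 0, 0, -0.12, 0, 0],
  [0, 0, 0, 0, -0.12, 0, 0],
  [0, 0, 0, 0, -0.1, 0, 0],
  [0, 0, 0, 0, -0.055, 0, 0],
  [0, 0, 0, 0, 0, 0, 0],
])

```text
t: 7.0
tcp_pos: [465.5, 323.9, 123.6]
tcp_rot: [[-0.533, 0.846, 0.002], [0.846, 0.533, 0.0], [-0.001, 0.002, -1.0]]
wrist_force: [0.6, 0.5, -0.7]
opening: 0.65
gripper_force: 64.0
```

Emit:
servo_tool([
  [0, 0, 0, 0, -0.05, 0, 0],
  [0, 0, 0, 0, -0.1, 0, 0],
  [0, 0, 0, 0, -0.12, 0, 0],
  [0, 0, 0, 0, -0.12, 0, 0],
  [0, 0, 0, 0, -0.12, 0, 0],
  [0, 0, 0, 0, -0.12, 0, 0],
  [0, 0, 0, 0, -0.1, 0, 0],
  [0, 0, 0, 0, -0.055, 0, 0],
  [0, 0, 0, 0, 0, 0, 0],
])

```text
t: 7.9
tcp_pos: [465.5, 322.1, 120.9]
tcp_rot: [[-0.378, 0.848, 0.372], [0.599, 0.53, -0.6], [-0.706, -0.004, -0.708]]
wrist_force: [0.3, -0.1, -0.5]
opening: 0.648
gripper_force: 64.0
```

```bash
python3 -c "
from h import *
delta((471,310,32))
s=robot.sense();print(s['opening'],s['gripper_force'],s['wrist_force'])
f=robot.grab_frame('scene'); 
im=f['pixels'][200:340,120:320];cv2.imwrite('pics/s2.png',cv2.cvtColor(cv2.resize(im,None,fx=3.5,fy=3.5),cv2.COLOR_RGB2BGR))
"
```

```text
t 7.9 tcp [465.52 322.09 120.87] grasp [458.44 333.49 134.32] joints [-49.32  37.66 -11.84 100.81  47.44  75.66 -54.68]
[[-0.38  0.85  0.37]
 [ 0.6   0.53 -0.6 ]
 [-0.71 -0.   -0.71]]
shift cm [ 5.35 -0.14  9.12]
0.6484788440510612 64.03477011190262 [ 0.29 -0.14 -0.55]
```

View pics/s2.png

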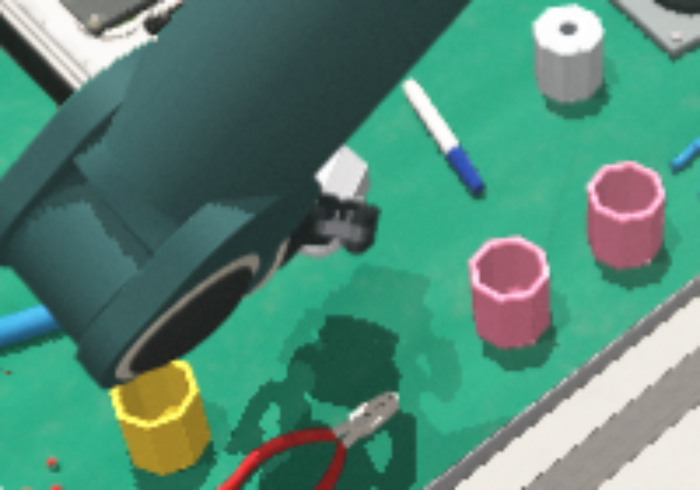

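First quarter turn done: the cup lies in the grip. I'll lower it onto its flat.

Emit:
servo_tool([
  [0.5, 0, 1.5, 0, 0, 0, 0],
  [1.2, 0, 2.2, 0, 0, 0, 0],
  [1.2, 0, 2.2, 0, 0, 0, 0],
  [1.2, 0, 2, 0, 0, 0, 0],
  [0.8, 0, 0.8, 0, 0, 0, 0],
  [0.2, 0, 0.1, 0, 0, 0, 0],
  [0, 0, 0, 0, 0, 0, 0],
  [0, 0, 0, 0, 0, 0, 0],
])

```text
t: 8.75
tcp_pos: [480.4, 300.5, 24.8]
tcp_rot: [[-0.375, 0.848, 0.375], [0.601, 0.53, -0.598], [-0.706, 0.001, -0.708]]
wrist_force: [-0.1, 0.1, -0.9]
opening: 0.645
gripper_force: 64.0
```

Emit:
servo_tool([
  [0.2, 0, 0.2, 0, 0, 0, 0],
  [0.1, 0, 0.1, 0, 0, 0, 0],
  [0.1, 0, 0.1, 0, 0, 0, 0],
  [0, 0, 0, 0, 0, 0, 0],
])

```text
t: 9.15
tcp_pos: [480.1, 300.0, 18.1]
tcp_rot: [[-0.375, 0.848, 0.375], [0.6, 0.53, -0.599], [-0.707, -0.0, -0.707]]
wrist_force: [-0.3, -0.2, -0.7]
opening: 0.647
gripper_force: 64.0
```

Emit:
servo_tool([
  [0.1, 0, 0.1, 0, 0, 0, 0],
  [0, 0, 0, 0, 0, 0, 0],
])

```text
t: 9.35
tcp_pos: [480.1, 299.9, 16.7]
tcp_rot: [[-0.375, 0.848, 0.375], [0.6, 0.53, -0.599], [-0.707, -0.0, -0.707]]
wrist_force: [0.4, -0.2, -1.7]
opening: 0.646
gripper_force: 64.0
```

Emit:
servo_tool([
  [0.1, 0, 0.1, 0, 0, 0, 0],
  [0, 0, 0, 0, 0, 0, 0],
])

```text
t: 9.55
tcp_pos: [480.2, 300.1, 16.0]
tcp_rot: [[-0.375, 0.848, 0.375], [0.599, 0.53, -0.6], [-0.707, 0.0, -0.707]]
wrist_force: [-3.7, 0.3, 9.3]
opening: 0.65
gripper_force: 65.0
```

Contact. I'll release the cup and back off.

Emit:
servo_tool([
  [0, 0, 0, 0, 0, 0, 0.8],
  [0, 0, 0, 0, 0, 0, 1],
  [0, 0, 0, 0, 0, 0, 1],
  [0, 0, 0, 0, 0, 0, 1],
  [0, 0, -2, 0, 0, 0, 1],
  [0, 0, -4, 0, 0, 0, 1],
  [0, 0, -4, 0, 0, 0, 1],
  [0, 0, -4, 0, 0.05, 0, 1],
  [0, 0, 0, 0, 0.12, 0, 1],
  [0, 0, 0, 0, 0.14, 0, 1],
  [0, 0, 0, 0, 0.14, 0, 1],
  [0, 0, 0, 0, 0.14, 0, 1],
])

```text
t: 10.75
tcp_pos: [427.9, 384.6, 115.4]
tcp_rot: [[-0.521, 0.847, 0.102], [0.833, 0.531, -0.158], [-0.189, 0.003, -0.982]]
wrist_force: [0.4, 0.0, -0.9]
opening: 0.999
gripper_force: 0.0
```

Emit:
servo_tool([
  [0, 0, 0, 0, 0.14, 0, 1],
  [0, 0, 0, 0, 0.06, 0, 1],
  [0, 0, 0, 0, 0, 0, 1],
])

```text
t: 11.05
tcp_pos: [429.4, 381.6, 114.5]
tcp_rot: [[-0.526, 0.85, -0.003], [0.85, 0.526, 0.005], [0.005, 0.0, -1.0]]
wrist_force: [-0.1, 0.4, -0.1]
opening: 1.0
gripper_force: 0.0
```

```bash
python3 -c "
from h import *
delta((480,300,30))
s,f=wrist(); save('w5',f)
lms(f,('cup','cup_rim'),.3)
"
```

```text
t 11.05 tcp [429.45 381.59 114.49] grasp [429.5  381.5  133.49] joints [-22.4   29.41 -28.42 104.72  17.33  50.14 -27.17]
[[-0.53  0.85 -0.  ]
 [ 0.85  0.53  0.  ]
 [ 0.01  0.   -1.  ]]
shift cm [-9.64  0.   10.3 ]
cup [364.7 114.6  -1.3] 0.77 [ 92.56 382.11]
cup [371.1 231.6  -4.3] 0.73 [145.23 300.34]
cup [456.2 482.8  -0.9] 0.63 [379.05 113.19]
cup [493.9 277.9  25.2] 0.57 [282.13 345.18]
cup_rim [455.  481.1  60.4] 0.85 [405.7  114.26]
cup_rim [460.6 327.4  34. ] 0.77 [279.38 289.98]
```

View pics/w5.png

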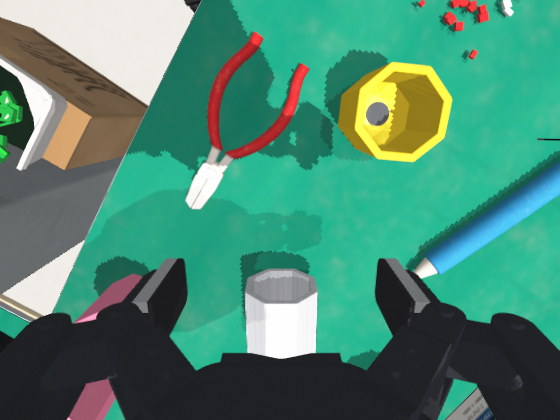

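The cup lies on its flat, mouth toward the yellow cup: rim at (281,285), yellow clear at (400,110). I'll swing to the other side for the regrasp.

Emit:
servo_tool([
  [-2, 0, -1, 0, 0, 0, 1],
  [-4, 0, 0, 0, 0, 0, 1],
  [-4, 0, 0, 0, 0, 0, 1],
  [-4, 0, 0, 0, 0, 0, 1],
  [-1, 0, 0, 0, 0.1, 0, 1],
  [0, 0, 0, 0, 0.15, 0, 1],
  [0, 0, 0, 0, 0.15, 0, 1],
  [0, 0, 0, 0, 0.15, 0, 1],
  [0, 0, 0, 0, 0.15, 0, 1],
  [0, 0, 0, 0, 0.085, 0, 1],
  [-2, 0, 2, 0, 0, 0, 1],
  [0, 0, 0, 0, 0, 0, 1],
])

```text
t: 12.4
tcp_pos: [505.3, 257.1, 92.3]
tcp_rot: [[-0.371, 0.847, -0.382], [0.597, 0.532, 0.601], [0.712, -0.005, -0.703]]
wrist_force: [-0.7, 0.5, -0.1]
opening: 1.003
gripper_force: 0.0
```

```bash
python3 -c "
from h import *
delta((477.3,302.7,32))
s,f=wrist(); save('w6',f)
lms(f,('cup','cup_rim'),.3)
"
```

```text
t 12.4 tcp [505.26 257.08  92.29] grasp [512.52 245.67 105.64] joints [ 21.06  48.94 -43.13  98.6  -13.9   57.95  26.1 ]
[[-0.37  0.85 -0.38]
 [ 0.6   0.53  0.6 ]
 [ 0.71 -0.01 -0.7 ]]
shift cm [-0.53  0.09  9.94]
cup [494.6 277.3  27.2] 0.8 [284.97 264.89]
cup [456.3 480.6   0.4] 0.68 [354.2   99.79]
cup [371.6 231.7  -3.4] 0.6 [130.88 245.79]
cup_rim [454.2 478.7  59. ] 0.94 [363.19  51.2 ]
cup_rim [369.8 230.   62. ] 0.93 [ 86.68 208.76]
cup_rim [618.2 268.7  57.9] 0.92 [477.84 378.16]
cup_rim [458.1 326.4  32.6] 0.59 [278.35 187.39]
```

Emit:
servo_tool([
  [-0.3, 0, 2.5, 0, 0, 0, 1],
  [-0.2, 0, 3, 0, 0, 0, 1],
  [0, 0, 2.5, 0, 0, 0, 1],
  [0, 0, 1.9, 0, 0, 0, 1],
  [0, 0, 0, 0, 0, 0, 1],
])

```text
t: 13.05
tcp_pos: [469.8, 315.5, 22.5]
tcp_rot: [[-0.375, 0.846, -0.38], [0.595, 0.534, 0.601], [0.711, -0.001, -0.704]]
wrist_force: [0.8, -0.4, 0.6]
opening: 1.001
gripper_force: 0.0
```

Emit:
servo_tool([
  [0, 0, 0, 0, 0, 0, 0],
  [0, 0, 0, 0, 0, 0, 0],
  [0, 0, 0, 0, 0, 0, 0],
  [0, 0, 0, 0, 0, 0, 0],
  [0, 0, 0, 0, 0, 0, 0],
])

```text
t: 13.55
tcp_pos: [473.0, 313.0, 23.4]
tcp_rot: [[-0.374, 0.848, -0.375], [0.597, 0.529, 0.603], [0.71, 0.001, -0.704]]
wrist_force: [0.0, -3.4, 8.6]
opening: 0.643
gripper_force: 62.7
```

```bash
python3 -c "
from h import *
delta((477,302.5,30))
s,f=wrist(); save('w7',f)
"
```

```text
t 13.55 tcp [472.97 312.98  23.4 ] grasp [480.09 301.53  36.78] joints [ 15.89  54.29 -42.48 102.17 -13.69  46.95  26.15]
[[-0.37  0.85 -0.38]
 [ 0.6   0.53  0.6 ]
 [ 0.71  0.   -0.7 ]]
shift cm [-0.31 -0.21  0.65]
```

View pics/w7.png

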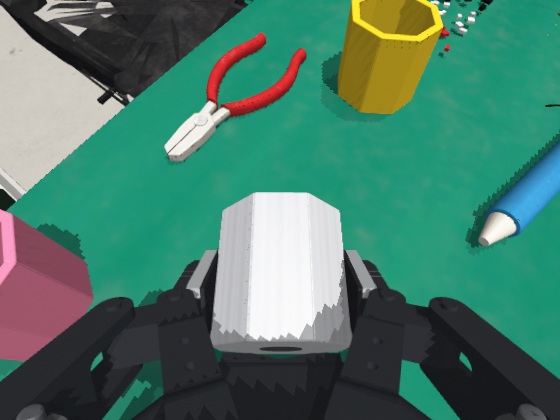

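Regrasped. Now lift and turn to vertical; meanwhile I'll refine the pad centre from the earlier wrist picture.

Emit:
servo_tool([
  [1, 0, -1, 0, 0, 0, 0],
  [2.5, 0, -2.5, 0, 0, 0, 0],
  [2.5, 0, -2.5, 0, 0, 0, 0],
  [2.5, 0, -2.5, 0, -0.05, 0, 0],
  [0, 0, 0, 0, -0.1, 0, 0],
  [0, 0, 0, 0, -0.12, 0, 0],
  [0, 0, 0, 0, -0.12, 0, 0],
  [0, 0, 0, 0, -0.12, 0, 0],
  [0, 0, 0, 0, -0.12, 0, 0],
  [0, 0, 0, 0, -0.1, 0, 0],
  [0, 0, 0, 0, -0.055, 0, 0],
  [0, 0, 0, 0, 0, 0, 0],
])

```text
t: 14.8
tcp_pos: [470.9, 314.8, 144.0]
tcp_rot: [[-0.533, 0.846, -0.001], [0.846, 0.533, 0.004], [0.004, 0.002, -1.0]]
wrist_force: [-0.3, 0.2, -0.9]
opening: 0.642
gripper_force: 63.7
```

Emit:
servo_tool([
  [-2, 0, 0, 0, 0, 0.03, 0],
  [-4, 0, 0, 0, 0, 0.07, 0],
  [-5, 0, 0, 0, 0, 0.08, 0],
  [-5, 0, 0, 0, 0, 0.08, 0],
  [-5, 0, 0, 0, 0, 0.08, 0],
  [-5, 0, 0, 0, 0, 0.08, 0],
  [-5, 0, 0, 0, 0, 0.08, 0],
  [-5, 0, 0, 0, 0, 0.08, 0],
  [-4, 0, 0, 0, 0, 0.07, 0],
  [-2, 0, 0, 0, 0, 0.03, 0],
  [0, 0, 0, 0, 0, 0, 0],
])

```text
t: 15.9
tcp_pos: [575.6, -90.7, 140.5]
tcp_rot: [[0.129, 0.992, -0.003], [0.992, -0.129, 0.004], [0.004, -0.003, -1.0]]
wrist_force: [1.4, 0.5, -1.4]
opening: 0.636
gripper_force: 63.7
```

```bash
python3 -c "
from h import *
f=robot.grab_frame('wrist');H=np.array(f['hand_eye'])
R=np.array([[0.313,.95,0],[.95,-.313,0],[0,0,-1]]);p=np.array([609.1,-210.3,281.2])
Rc=R@H[:3,:3];c=R@H[:3,3]+p;f['R']=Rc.T;f['t']=-Rc.T@c
im=cv2.imread('pics/w1.png');m=((im.max(2)<60)).astype(np.uint8)[70:175,150:255]
# points of the dark disc -> world at z=20, fit circle
cs,_=cv2.findContours(m,0,1);cc=max(cs,key=cv2.contourArea).reshape(-1,2)+[150,70]
W=np.array([ray(f,u,20)[:2] for u in cc.astype(float)])
print(len(W),cv2.minEnclosingCircle(W.astype(np.float32)),W.min(0),W.max(0))
print(ray(f,(203,125),20))
delta((535,-133,52))
s,f=wrist();lms(f,('pad_top','cup_done','station','lever_hinge','lever_tip'),.3);save('w8',f)
"
```

```text
148 ((524.3228149414062, -135.76583862304688), 40.09344482421875) [ 490.55 -167.12] [ 553.65 -107.07]
[ 535.08 -126.47   20.  ]
t 15.95 tcp [575.89 -88.05 140.5 ] grasp [575.94 -88.15 159.49] joints [ 15.92  26.08 -12.9  102.81   6.78  52.05  -7.07]
[[ 0.12  0.99 -0.  ]
 [ 0.99 -0.12  0.01]
 [ 0.   -0.   -1.  ]]
shift cm [-5.01 -3.47 10.74]
pad_top [519.7  30.2   2.2] 0.63 [196.96  64.19]
cup_done [522.7  28.5   5. ] 0.94 [200.08  65.35]
```

View pics/w8.png

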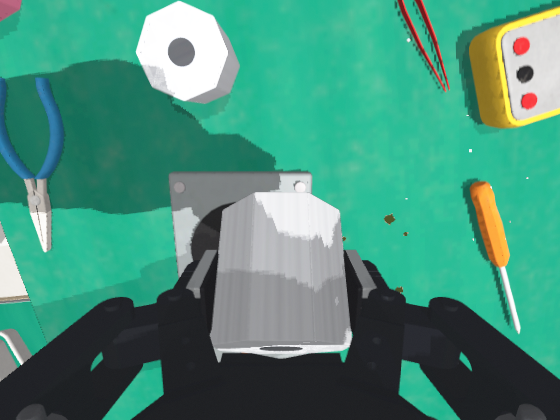

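The wrist view shows the cup held, bottom near (280,348), the pad behind it at (205,235) and the finished cup at (185,50). Now I'll fit the pad circle in the initial top and scene pictures.

```bash
cat >> h.py <<'E'
def circfit(f,img,x0,y0,z,r,n=12):
    g=cv2.GaussianBlur(cv2.cvtColor(img,cv2.COLOR_BGR2GRAY),(3,3),0).astype(np.float32)
    a=np.linspace(0,2*np.pi,72,endpoint=False);best=[]
    for dx in range(-n,n+1):
        for dy in range(-n,n+1):
            v=0
            for rr,sg in ((r+3,1),(r-3,-1)):
                P=proj(f,np.c_[x0+dx+rr*np.cos(a),y0+dy+rr*np.sin(a),np.full(72,z)]).astype(np.float32)
                v=v+sg*cv2.remap(g,P[None,:,0].copy(),P[None,:,1].copy(),1)
            best.append((np.clip(v,-40,40).mean(),x0+dx,y0+dy))
    best.sort(reverse=True);return best[:3]
E
python3 -c "
from h import *
for n in ('scene','top'):
    f=robot.grab_frame(n); print(n,circfit(f,cv2.imread('pics/%s0.png'%n),535,-133,20,45)); lms(f,('cup','cup_rim'),.2)
s,f=wrist();img=cv2.cvtColor(f['pixels'],cv2.COLOR_RGB2BGR)
lms(f,('cup','cup_rim'),.2)
R=np.array(s['tcp_rot']);print('cup axis t',R[:,0],s['tcp_pos'])
"
```

```text
scene [(np.float32(39.5354), 531, -126), (np.float32(39.517727), 530, -127), (np.float32(39.445694), 532, -125)]
cup [370.9 232.6  -2.6] 0.81 [265.28 290.35]
cup [360.6 119.2  -1.5] 0.64 [298.72 269.53]
cup [454.9 480.9  -0.1] 0.6 [167.79 324.67]
cup [617.2 266.5   3.9] 0.56 [200.16 244.16]
cup [ 572.6 -112.   167.6] 0.55 [306.08 151.61]
cup_rim [452.2 481.7  61.3] 0.89 [163.75 311.45]
cup_rim [581.2 -64.2 126.1] 0.8 [292.31 167.96]
cup_rim [617.4 271.4  62.3] 0.78 [196.14 231.  ]
cup_rim [369.5 230.1  59. ] 0.75 [265.78 275.64]
cup_rim [367.7 114.7  62.1] 0.62 [298.67 252.03]
cup_rim [ 538.2 -128.9   22.8] 0.49 [315.86 190.96]
top [(np.float32(39.84413), 532, -131), (np.float32(39.74973), 533, -131), (np.float32(39.731583), 532, -132)]
cup [453.  480.1   0.4] 0.69 [153.36 229.2 ]
cup [617.5 268.    2.9] 0.54 [221.29 176.77]
cup [369.1 230.4   1.9] 0.52 [232.64 255.56]
cup [363.9 114.2  -1.4] 0.5 [270.17 256.99]
cup_rim [371.9 231.9  59.4] 0.91 [229.79 254.18]
cup_rim [616.1 266.4  60.4] 0.81 [219.06 173.59]
cup_rim [458.  478.9  57.2] 0.58 [148.31 226.05]
cup_rim [365.1 119.4  61.3] 0.56 [267.55 256.19]
cup_rim [578.  -70.9 126.2] 0.53 [332.29 180.94]
cup [ 570.  -110.5  170.3] 0.61 [275.63 346.81]
cup_rim [577.5 -70.1 132. ] 0.76 [281.75 226.53]
cup axis t [0.12 0.99 0.  ] [576.33 -85.53 140.38]
```

Emit:
servo_tool([
  [-2, -1.2, 0, 0, 0, 0, 0],
  [-2, -1.2, 0, 0, 0, 0, 0],
  [-1.3, -1.2, 0, 0, -0.05, 0, 0],
  [0, 0, 0, 0, -0.1, 0, 0],
  [0, 0, 0, 0, -0.12, 0, 0],
  [0, 0, 0, 0, -0.12, 0, 0],
  [0, 0, 0, 0, -0.12, 0, 0],
  [0, 0, 0, 0, -0.12, 0, 0],
  [0, 0, 0, 0, -0.1, 0, 0],
  [0, 0, 0, 0, -0.055, 0, 0],
  [0, 0, 0, 0, 0, 0, 0],
  [0, 0, 0, 0, 0, 0, 0],
])

```text
t: 17.9
tcp_pos: [534.2, -134.0, 140.2]
tcp_rot: [[0.083, 0.993, -0.087], [0.706, -0.121, -0.697], [-0.703, -0.003, -0.711]]
wrist_force: [-0.1, -0.7, -1.0]
opening: 0.64
gripper_force: 63.8
```

```bash
python3 -c "
from h import *
delta((535.2,-121.1,83))
for n in ('scene','top'):
    f=robot.grab_frame(n); lms(f,('cup','cup_rim'),.2)
s,f=wrist(); lms(f,('cup','cup_rim','pad_top'),.2)
"
```

```text
t 17.9 tcp [ 534.24 -133.99  140.18] grasp [ 535.9  -120.74  153.69] joints [-12.2   31.46   1.16 108.26  46.17  66.11 -47.34]
[[ 0.08  0.99 -0.09]
 [ 0.71 -0.12 -0.7 ]
 [-0.7  -0.   -0.71]]
shift cm [ 4.94 -0.04  5.06]
cup [617.8 267.4   3.3] 0.89 [199.8  244.34]
cup [360.3 117.9  -1.6] 0.88 [299.13 269.37]
cup [456.7 480.8  -0.3] 0.66 [167.45 324.23]
cup [371.5 231.3  -2.6] 0.64 [265.5  289.94]
cup [ 535.  -128.7  174.1] 0.55 [319.15 153.14]
cup_rim [365.4 115.4  61.3] 0.9 [299.07 252.85]
cup_rim [612.4 271.2  59.4] 0.73 [197.37 232.63]
cup_rim [370.3 226.5  58.7] 0.72 [266.63 274.77]
cup_rim [454.3 483.9  57.5] 0.67 [162.77 312.33]
cup_rim [ 541.2 -130.8  118. ] 0.57 [317.15 166.78]
cup [ 535.2 -130.6  183. ] 0.84 [356.26 192.3 ]
cup [369.7 232.6   0.6] 0.69 [231.98 255.38]
cup [455.1 479.7  -2.6] 0.59 [153.79 228.61]
cup [619.4 267.   -2. ] 0.57 [221.84 176.48]
cup [363.9 116.3   1.1] 0.57 [269.46 256.98]
cup_rim [370.5 234.2  63.2] 0.86 [228.85 254.63]
cup_rim [457.8 477.9  61.7] 0.86 [148.18 225.98]
cup_rim [ 532.1 -133.4  116.4] 0.75 [353.94 197.  ]
cup_rim [615.9 264.   60.3] 0.7 [219.85 173.65]
cup_rim [365.1 118.   62.6] 0.57 [268.   256.18]
cup [ 533.5 -131.5  176.4] 0.85 [280.94 336.29]
cup_rim [ 533.  -131.7  122.4] 0.69 [280.27 223.75]
pad_top [ 534.4 -137.5   18.1] 0.81 [283.85  90.4 ]
pad_top [ 533.9 -130.6  176.9] 0.26 [281.61 337.25]
```

```bash
python3 -c "
from h import *
for i in range(2):
    s,f=wrist(); print(s['tcp_pos'],circfit(f,cv2.cvtColor(f['pixels'],cv2.COLOR_RGB2BGR),534,-133,20,45)); lms(f,('pad_top','cup_rim','lever_hinge','lever_tip'),.3)
"
```

```text
[ 534.15 -134.14  140.37] [(np.float32(40.0), 535, -131), (np.float32(40.0), 534, -131), (np.float32(40.0), 533, -130)]
pad_top [ 536.9 -135.3   14.4] 0.88 [287.26  84.57]
cup_rim [ 530.4 -131.6  126.5] 0.67 [275.21 232.15]
[ 534.15 -134.    140.25] [(np.float32(40.0), 534, -131), (np.float32(40.0), 533, -130), (np.float32(40.0), 533, -131)]
pad_top [ 535.2 -134.4   17.6] 0.58 [284.74  87.2 ]
cup_rim [ 533.8 -130.4  123.8] 0.67 [281.68 226.31]
```

Emit:
servo_tool([
  [1, 0, 1, 0, 0, 0, 0],
  [2, 0, 2, 0, 0, 0, 0],
  [2, 0, 2, 0, 0, 0, 0],
  [0.8, 0, 0.8, 0, 0, 0, 0],
  [0.3, 0, 0.3, 0, 0, 0, 0],
  [0.1, 0, 0.1, 0, 0, 0, 0],
  [0, 0, 0, 0, 0, 0, 0],
])

```text
t: 19.6
tcp_pos: [534.3, -133.6, 53.2]
tcp_rot: [[0.084, 0.993, -0.087], [0.705, -0.121, -0.699], [-0.704, -0.002, -0.71]]
wrist_force: [0.2, -0.9, -1.0]
opening: 0.647
gripper_force: 63.8
```

Emit:
servo_tool([
  [0.2, 0, 0.2, 0, 0, 0, 0],
  [0.1, 0, 0.1, 0, 0, 0, 0],
  [0, 0, 0, 0, 0, 0, 0],
])

```text
t: 19.9
tcp_pos: [534.0, -133.6, 48.5]
tcp_rot: [[0.084, 0.993, -0.087], [0.705, -0.121, -0.699], [-0.704, -0.003, -0.71]]
wrist_force: [0.9, -0.2, -2.1]
opening: 0.641
gripper_force: 63.8
```

Emit:
servo_tool([
  [0.1, 0, 0.1, 0, 0, 0, 0],
  [0, 0, 0, 0, 0, 0, 0],
])

```text
t: 20.1
tcp_pos: [533.9, -133.5, 46.9]
tcp_rot: [[0.083, 0.993, -0.087], [0.705, -0.121, -0.699], [-0.704, -0.003, -0.71]]
wrist_force: [-0.5, 0.8, -0.7]
opening: 0.641
gripper_force: 63.8
```

Emit:
servo_tool([
  [0.2, 0, 0.2, 0, 0, 0, 0],
  [0.1, 0, 0.1, 0, 0, 0, 0],
  [0, 0, 0, 0, 0, 0, 0],
])

```text
t: 20.4
tcp_pos: [533.8, -133.6, 42.4]
tcp_rot: [[0.083, 0.993, -0.088], [0.705, -0.121, -0.699], [-0.704, -0.004, -0.71]]
wrist_force: [-0.6, 0.1, -0.8]
opening: 0.643
gripper_force: 63.8
```

Emit:
servo_tool([
  [0.1, 0, 0.1, 0, 0, 0, 0],
  [0, 0, 0, 0, 0, 0, 0],
])

```text
t: 20.6
tcp_pos: [534.0, -133.5, 41.4]
tcp_rot: [[0.084, 0.993, -0.087], [0.705, -0.121, -0.699], [-0.704, -0.003, -0.71]]
wrist_force: [-0.5, 1.2, 2.0]
opening: 0.644
gripper_force: 63.9
```

Emit:
servo_tool([
  [0.1, 0, 0.1, 0, 0, 0, 0],
  [0, 0, 0, 0, 0, 0, 0],
])

```text
t: 20.8
tcp_pos: [534.0, -133.6, 41.3]
tcp_rot: [[0.084, 0.993, -0.087], [0.704, -0.121, -0.7], [-0.705, -0.003, -0.709]]
wrist_force: [-8.0, 8.1, 26.1]
opening: 0.646
gripper_force: 66.4
```

Emit:
servo_tool([
  [-0.05, 0, -0.05, 0, 0, 0, 0],
  [0, 0, 0, 0, 0, 0, 0.75],
  [0, 0, 0, 0, 0, 0, 0.9],
  [0, 0, 0, 0, 0, 0, 1],
  [0, 0, 0, 0, 0, 0, 1],
  [0, 0, 0, 0, 0, 0, 1],
])

```text
t: 21.4
tcp_pos: [533.8, -133.6, 40.5]
tcp_rot: [[0.083, 0.993, -0.087], [0.705, -0.121, -0.699], [-0.704, -0.003, -0.71]]
wrist_force: [0.4, -0.9, -0.8]
opening: 1.002
gripper_force: 0.0
```

```bash
python3 -c "
from h import *
s=robot.sense();print(s['wrist_force'],s['gripper_force'])
for n in ('top','scene'):
    f=robot.grab_frame(n); lms(f,('cup','cup_rim','cup_done'),.15)
s,f=wrist(); lms(f,('cup','cup_rim','pad_top'),.2)
"|awk '/\[[0-9. ]*-1|\[ *[0-9.]+ +-/||!/cup/'
```

```text
[ 0.36 -0.87 -0.8 ] 0.0
cup [ 536.6 -126.4   85.2] 0.61 [350.06 197.09]
cup_rim [ 533.3 -130.5   19. ] 0.88 [348.62 201.3 ]
cup [ 532.8 -130.7   75.9] 0.78 [318.37 178.7 ]
cup_rim [ 535.7 -125.    18.8] 0.73 [315.5  192.83]
cup [ 532.9 -129.1   81.4] 0.64 [279.61 348.7 ]
cup_rim [ 533.6 -128.4   24.8] 0.55 [281.4  226.17]
```

Cup released and on the pad, rim near (534,-129). Now retreat, rise, turn the tool vertical and head for the lever.

Emit:
servo_tool([
  [0, 0, -1.5, 0, 0, 0, 1],
  [0, 0, -3, 0, 0, 0, 1],
  [0, 0, -4, 0, 0, 0, 1],
  [0, 0, -4, 0, 0, 0, 1],
  [-3, 0, -3, 0, 0, 0, 1],
  [-3, 0, -3, 0, 0, 0, 1],
  [-2, 0, -2, 0, 0.1, 0, 1],
  [0, 0, 0, 0, 0.15, 0, 1],
  [0, 0, 0, 0, 0.15, 0, 1],
  [0, 0, 0, 0, 0.15, 0, 1],
  [0, 0, 0, 0, 0.15, 0, 1],
  [0, 0, 0, 0, 0.085, 0, 1],
])

```text
t: 23.2
tcp_pos: [545.4, -47.5, 244.6]
tcp_rot: [[0.122, 0.993, 0.002], [0.992, -0.122, 0.01], [0.01, 0.0, -1.0]]
wrist_force: [0.4, 0.4, -0.9]
opening: 1.005
gripper_force: 0.0
```

Emit:
servo_tool([
  [-3, 0, 0, 0, 0, 0, 1],
  [-5, -0.5, 0, 0, 0, 0, 1],
  [-5, -0.5, 0, 0, 0, 0, 1],
  [-5, -0.5, 0, 0, 0, 0, 1],
  [-5, -0.5, 0, 0, 0, 0, 1],
  [-3, -0.5, 0, 0, 0, 0, 1],
  [0, 0, 0, 0, 0, 0, 1],
  [0, 0, 0, 0, 0, 0, 1],
  [0, 0, 0, 0, 0, 0, 1],
])

```text
t: 24.1
tcp_pos: [489.8, -299.3, 242.0]
tcp_rot: [[0.119, 0.993, -0.002], [0.993, -0.119, 0.005], [0.005, -0.003, -1.0]]
wrist_force: [-0.3, -0.5, 0.4]
opening: 1.001
gripper_force: 0.0
```

```bash
python3 -c "
from h import *
delta((482,-297,131),19)
L=('station','pad_top','lever_hinge','lever_tip')
for i in range(2):
    s,f=wrist(); lms(f,L,.3)
for n in ('top','scene'):
    f=robot.grab_frame(n); print(n);lms(f,L[1:]+('cup_done',),.3)
"
```

```text
t 24.1 tcp [ 489.81 -299.34  242.04] grasp [ 489.85 -299.44  261.03] joints [27.59 18.25  1.08 99.11 -0.59 62.89 22.08]
[[ 0.12  0.99 -0.  ]
 [ 0.99 -0.12  0.  ]
 [ 0.   -0.   -1.  ]]
shift cm [ 0.09 -0.77 13.01]
station [ 526.9 -206.9   -3.1] 0.64 [304.86  90.87]
lever_hinge [ 515.4 -305.6   56.7] 0.78 [307.31 186.59]
lever_tip [ 480.9 -297.2  134. ] 0.6 [271.4  202.06]
station [ 523.9 -211.8   -0.2] 0.77 [303.16  94.53]
lever_hinge [ 516.3 -306.3   56.1] 0.69 [308.58 186.19]
lever_tip [ 480.7 -294.   133.7] 0.93 [271.04 197.26]
top
pad_top [ 530.6 -131.5   21.5] 0.73 [349.07 202.04]
pad_top [526.4  28.5   0.7] 0.66 [297.25 204.72]
lever_hinge [ 511.5 -304.6   59.8] 0.77 [408.45 206.09]
lever_tip [ 479.8 -298.9  131.3] 0.58 [413.35 213.91]
cup_done [527.8  31.7   1.9] 0.75 [296.23 204.24]
scene
pad_top [ 536.1 -130.3   24.3] 0.6 [316.66 190.73]
pad_top [ 512.5 -306.3   62.5] 0.55 [359.83 161.4 ]
pad_top [ 521.8 -216.3    0.2] 0.33 [337.65 186.58]
lever_hinge [ 514.8 -306.4   59.6] 0.73 [359.21 161.77]
lever_tip [ 485.  -297.8  133.6] 0.43 [367.4  148.53]
cup_done [523.7  28.4   2.4] 0.57 [282.67 221.69]
```

Emit:
servo_tool([
  [0.1, -0.8, 2, 0, 0, 0, 1],
  [0, 0, 3, 0, 0, 0, 1],
  [0, 0, 3, 0, 0, 0, 1],
  [0, 0, 3, 0, 0, 0, 1],
  [0, 0, 1.5, 0, 0, 0, 1],
  [0, 0, 0, 0, 0, 0, 1],
])

```text
t: 25.7
tcp_pos: [480.0, -297.7, 114.6]
tcp_rot: [[0.121, 0.993, -0.006], [0.993, -0.121, 0.006], [0.005, -0.006, -1.0]]
wrist_force: [-0.1, -0.7, 1.3]
opening: 0.999
gripper_force: 0.0
```

Emit:
servo_tool([
  [0, 0, 0, 0, 0, 0, 0.5],
  [0, 0, 0, 0, 0, 0, 0.3],
  [0, 0, 0, 0, 0, 0, 0.2],
  [0, 0, 0, 0, 0, 0, 0.2],
  [0, 0, 0, 0, 0, 0, 0.2],
  [0, 0, 0, 0, 0, 0, 0.2],
])

```text
t: 26.3
tcp_pos: [481.2, -298.5, 117.3]
tcp_rot: [[0.121, 0.993, -0.002], [0.993, -0.121, 0.004], [0.004, -0.002, -1.0]]
wrist_force: [-1.3, 0.9, 7.2]
opening: 0.241
gripper_force: 58.3
```

Emit:
servo_tool([
  [0, 0.6, -0.25, 0, 0, 0, 0.2],
  [0, 0.7, -0.2, 0, 0, 0, 0.2],
  [0, 0.7, -0.15, 0, 0, 0, 0.2],
  [0, 0.7, -0.08, 0, 0, 0, 0.2],
  [0, 0.65, -0.02, 0, 0, 0, 0.2],
  [0, 0, 0, 0, 0, 0, 0.2],
  [0, 0, 0, 0, 0, 0, 0.2],
])

```text
t: 27.0
tcp_pos: [515.9, -302.6, 124.9]
tcp_rot: [[0.12, 0.993, 0.001], [0.993, -0.12, 0.003], [0.003, 0.0, -1.0]]
wrist_force: [2.7, 4.0, 14.3]
opening: 0.24
gripper_force: 62.3
```

```bash
python3 -c "
from h import *
delta((514.8,-301.2,138),19)
L=('lever_hinge','lever_tip')
for n in ('wrist','top','scene'):
    f=wrist()[1] if n=='wrist' else robot.grab_frame(n); print(n);lms(f,L,.2)
s=robot.sense();print(s['wrist_force'],s['opening'])
"
```

```text
t 27.0 tcp [ 515.92 -302.64  124.87] grasp [ 515.91 -302.7   143.87] joints [ 26.92  28.01   0.8  101.6   -0.71  50.45  21.19]
[[ 0.12  0.99  0.  ]
 [ 0.99 -0.12  0.  ]
 [ 0.    0.   -1.  ]]
shift cm [ 0.13 -0.13  0.59]
wrist
lever_hinge [ 515.5 -304.1   56.8] 0.88 [282.09 220.57]
lever_tip [ 517.1 -300.4  138. ] 0.77 [285.34 269.9 ]
top
lever_hinge [ 511.  -304.2   59.1] 0.59 [408.26 206.28]
lever_tip [ 512.6 -303.9  136.7] 0.52 [415.11 202.21]
scene
lever_hinge [ 514.6 -305.    62.1] 0.71 [359.07 161.37]
lever_tip [ 516.7 -300.2  141.5] 0.67 [360.42 141.81]
[ 1.49  4.06 12.69] 0.23968618606155134
```

Upright within about 1–2 mm. Release and rise.

Emit:
servo_tool([
  [0, -0.1, 0, 0, 0, 0, 0.3],
  [0, 0, 0, 0, 0, 0, 0.6],
  [0, 0, 0, 0, 0, 0, 1],
  [0, 0, 0, 0, 0, 0, 1],
  [0, 0, 0, 0, 0, 0, 1],
  [0, 0, -1.5, 0, 0, 0, 1],
  [0, 0, -3, 0, 0, 0, 1],
  [0, 0, -4, 0, 0, 0, 1],
  [0, 0, -3, 0, 0, 0, 1],
  [0, 0, -1, 0, 0, 0, 1],
  [0, 0, 0, 0, 0, 0, 1],
  [0, 0, 0, 0, 0, 0, 1],
])

```text
t: 28.65
tcp_pos: [513.3, -302.6, 247.9]
tcp_rot: [[0.121, 0.993, -0.003], [0.993, -0.121, 0.005], [0.004, -0.004, -1.0]]
wrist_force: [0.6, -0.4, -0.6]
opening: 1.0
gripper_force: 0.0
```

```bash
python3 -c "
from h import *
L=('lever_hinge','lever_tip','cup','cup_rim','cup_done')
for n in ('wrist','top','scene'):
  for i in range(2):
    f=wrist()[1] if n=='wrist' else robot.grab_frame(n); print(n);lms(f,L,.2)
s=robot.sense();print(s['wrist_force'],s['tcp_pos'],s['t'])
"|grep -v -E '^cup(_rim)? \[ ?[0-9.]+ +[0-9]'
```

```text
wrist
lever_hinge [ 514.8 -305.7   58.9] 0.55 [284.39 185.47]
lever_tip [ 509.9 -297.7  137.4] 0.87 [277.94 197.19]
wrist
lever_hinge [ 511.9 -305.7   54.7] 0.76 [281.61 184.91]
lever_tip [ 512.2 -298.2  139.6] 0.66 [280.67 198.07]
top
lever_hinge [ 512.  -305.8   61.7] 0.61 [409.   205.84]
lever_tip [ 510.4 -304.2  133.9] 0.59 [414.99 203.11]
cup [ 536.2 -128.    82.9] 0.67 [350.5  197.33]
cup_rim [ 533.1 -130.9   18.2] 0.93 [348.72 201.39]
cup_done [528.5  31.8   0.9] 0.77 [296.19 204.06]
top
lever_hinge [ 514.4 -304.4   62.4] 0.61 [408.56 205.02]
lever_tip [ 533.9 -132.9   21.3] 0.58 [349.49 200.99]
lever_tip [ 508.4 -304.7  132.8] 0.52 [415.09 203.86]
cup [ 536.5 -128.6   79.1] 0.59 [350.54 197.42]
cup_rim [ 530.8 -132.2   18. ] 0.72 [349.15 202.13]
cup_rim [ 531.6 -130.4   20.7] 0.62 [348.67 201.76]
cup_done [524.7  32.4  -2.2] 0.85 [296.   205.39]
scene
lever_hinge [ 517.7 -304.6   60.7] 0.96 [358.22 161.33]
cup [ 533.8 -127.9   76.3] 0.56 [317.52 178.85]
cup [ 538.7 -132.1   19.8] 0.29 [316.4  191.13]
cup_rim [ 537.1 -129.2   20.2] 0.95 [316.13 191.69]
cup_done [522.6  26.8   3.6] 0.75 [283.31 221.34]
scene
lever_hinge [ 514.4 -305.1   60.3] 0.97 [359.07 161.82]
lever_tip [ 518.3 -298.5  136.9] 0.57 [359.52 143.  ]
cup [ 530.9 -129.7   78.3] 0.67 [318.63 178.54]
cup_rim [ 538.7 -126.9   17. ] 0.55 [315.22 192.52]
cup_done [521.7  28.6   3.4] 0.77 [283.07 221.83]
[ 0.16  0.88 -0.2 ] [ 513.56 -302.84  248.45] 30.45
```

```bash
python3 -c "
from h import *
for n in ('wrist','top','scene'):
  A={'lever_hinge':[],'lever_tip':[]}
  for i in range(8):
    f=wrist()[1] if n=='wrist' else robot.grab_frame(n)
    for l in A:
      for d in robot.landmark_of(f,l):
        x=np.array(d['xyz'])
        if d['conf']>.3 and x[1]<-280 and abs(x[2]-(60 if l=='lever_hinge' else 138))<15: A[l].append(x)
  h,t=[np.mean(A[l],0) for l in A]; print(n,h,t,t-h,len(A['lever_tip']))
"
```

```text
wrist [ 513.97 -305.49   57.91] [ 513.15 -299.22  138.1 ] [-0.82  6.26 80.19] 8
top [ 512.27 -305.23   61.86] [ 512.07 -302.86  136.76] [-0.2   2.36 74.9 ] 8
scene [ 515.5  -304.63   61.06] [ 516.61 -301.02  139.42] [ 1.11  3.6  78.37] 8
```

The lever reads upright to within about 0.02 rad from all three cameras, and the cup is centred on the pad. Handing in.

```bash
python3 -c "
from workcell import robot
print(robot.finish_job())"
```

```text
the job is handed in; nothing more can be done
None
```

The job is handed in (no verdict came back): by the cameras, the cup stands mouth-down on the pad with its mouth about 3 mm from the pad's centre, the valve lever is upright to within about 0.02 rad, and the other cup is where it stood.

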